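# Seat bearing balls and hold the sprung gauge on the marked one

## Task

Set the two steel balls from the wooden rack into the two empty cups of the inspection block, one per cup, without dropping them. Then take the sprung gauge out of its stand and hold it upright with its plunger tip centred on top of the ball in the cup that has the tongue, pressing lightly so that the plunger is pushed roughly half way in. Finish while still holding the gauge there; the ball already seated stays in its cup and the oil bottle, bearing ring and screwdriver stay where they are.

Things in the scene. Friction and masses are not known exactly. Their poses are not given: they have to be found in the camera images.
- block: inspection block: fixed dark steel base plate 70 x 196 x 10 mm on the bench carrying three steel cups in a row along its y, 60 mm apart, the middle one at its centre; origin at the centre of its underside, z up
- cup_mark: the cup with the tongue, fixed on the block, empty at the start; which of the three places it has varies. Cup: upright steel ring, outside 44 mm, bore 24 mm, 12 mm high, rim 22 mm above the bench; origin at the centre of its underside. The tongue is a flat round-ended tab 14 mm wide, 6 mm thick, reaching along the block's -x to 61 mm from the cup's axis
- cup_mark_seat (a point): centre that a ball has when seated in the tongued cup, 31 mm above the bench: a 30 mm ball rests on the edge of the bore, its centre 9 mm above the rim, its top 46 mm above the bench
- cup_free_seat (a point): the same point of the plain cup that is empty at the start (same cup, no tongue)
- cup_full_seat (a point): the same point of the plain cup that already holds a ball
- rack: fixed wooden ball rack 70 x 140 x 20 mm with two holes along its y, 70 mm apart (35 mm either side of the centre); each holds a ball whose centre is about 29 mm above the bench; origin at the centre of the underside. Rack and gauge stand may change sides
- ball_a_center (a point): centre of a 30 mm bearing-steel ball, about 110 g, in a hole of the rack at the start
- ball_b_center (a point): centre of the other 30 mm ball of the rack, alike
- ball_c_center (a point): centre of the 30 mm ball that already sits in a plain cup
- stand: fixed grey plastic gauge stand, block 75 x 75 x 55 mm with a 26 mm bore 50 mm deep from its top, which is 55 mm above the bench; lift the gauge at least 55 mm to clear it; origin at the centre of its underside
- gauge: sprung gauge, about 180 g, hanging upright in the stand by its collar; z up its axis. Origin on the axis at the collar's underside, which rests on the stand's top. Collar 34 mm wide, 6 mm thick; above it a round black grip, 22 mm across, from 6 to 54 mm above the origin (the gauge's top); below it a 22 mm barrel down to -24 mm, then the plunger
- tip (a point): centre of the plunger's flat lower face, a 13 mm disc, 46 mm below the gauge's origin while the plunger is out
- plunger (a joint): how far the plunger is pushed in, m: 0 fully out, 0.012 at its stop. Spring: 1.5 N to start it, 4.5 N at half way (0.006), 7.5 N at the stop
- oil_bottle: bystander: closed brass oil bottle 56 mm wide, 130 mm tall, standing; origin at the centre of its underside
- bearing_ring: bystander: dark steel ring 90 mm wide, 20 mm high, lying flat; origin at the centre of its underside
- screwdriver: bystander: screwdriver lying on the bench, nearer to the robot than the work; origin in its middle, underneath
Not all that is in view belongs to the job. What is shaped like the part that bears ball_b_center but turquoise is not meant.

How it is judged:
By the outcome, as a careful person would: the job done as asked, in the order asked, and still so for the second after the job is handed in, while the arm keeps its last pose, push and grip.
It also fails if it takes over 67 s, if anything falls off the work surface, if the arm or the gripper's body presses on something with over 40 N, if the wrist force passes 120 N, or if a joint passes its speed limit or range.

## Robot

A 7-joint arm with a two-finger parallel gripper is mounted at the origin on the work surface. World frame = base frame: x ahead of the robot, y to its left, z up, the work surface at z = 0. Lengths are in m, angles in degrees, forces in N, time in s.
With the tool pointing down it reaches from about 0.4 to 0.9 m from the base axis. Payload 5.5 kg.
Tool frame: the origin (TCP) lies midway between the tips of the shut fingers; the grasp point (between the pads) lies 19 mm behind it (pinch_z is the distance from the TCP to the grasp point, in m); z points along the fingers, y is the direction in which the jaws open and shut (so a half turn about z gives the same grasp; the last joint's range is limited). The gripper opens to 92 mm and grips with 3 to 60 N. Pads are 19 mm wide; open, the fingers measure 130 mm over their backs; the gripper's body (75 mm by 190 mm) begins 47 mm behind the grasp point.
Start: joints at [87.33, 28.699, -24.465, 88.831, 12.651, 65.22, -12.049], TCP at [0.198, -0.619, 0.227] pointing down, gripper open.
Joint ranges: [-164.97, 164.97], [-17.58, 116.51], [-87.97, 89.64], [11.32, 138.91], [-80.73, 260.73], [10.89, 115.49], [-147.41, 147.41]. Speed limits (degrees/s): [147.25, 147.25, 180, 180, 180, 180, 180].

## Interface

Orientations are given as [roll, pitch, yaw] about the fixed x, y, z axes, in that order (R = Rz(yaw) Ry(pitch) Rx(roll)).
In Python, from plant import state, capture, hand_in, pinch_z gives the robot as it stands. The module is installed in compiled form; this text tells all that it offers.
- The arm moves only by the shell command python3 -m crank 'ROWS'. ROWS is JSON, a list of rows, each a list of 7 numbers: the shift along the world's x, y, z in m, then the turn, a rotation vector about the world's x, y, z in degrees, then the finger opening in m, from 0 to 0.0918. A call has 1 to 12 rows; each row is the pose to reach, as a shift and turn from the pose commanded when the call began; what a row does not reach only later rows make up. A row lasts 1/8 s, in which the tool goes at most 62.5 mm and 10.7 degrees, less where a joint would pass 70% of its speed; a pose out of reach is approached as far as the arm can. A call with a gripper value outside its range is refused whole. The fingers move at their own pace and stop on an object; the grip force is fixed at half the most. Time passes only in rows, so rows that repeat a pose let the fingers close. It gives the time, the measured TCP pose, the force and the opening at its end, in the units of the state.
- state(): the state, without advancing time (a new reading comes with each control period).
- capture(name): name is "scene" or "side" or "wrist"; returns a dict with "img" (480x640x3 uint8, red, green, blue), "intrinsics" (3x3 intrinsics, pixels), "R" (3x3) and "t" (3): a world point X has camera coordinates R X + t; the wrist camera has in their place "mount" (4x4, takes a point from camera to tool coordinates, whose origin is the TCP and whose axes are the flange's). Camera axes: x right, y down, z forward; pixel columns grow to the right and rows downward; lengths in m; the calibration is good to about 2 mm. A picture is of the moment at which its call begins: read the wrist's pose just before it. There is no depth.
- hand_in(): hands the job in, once; it reports no verdict.
The state is a dict: "clock": time; "joints": joint angles; "joint_vel": joint speeds; "tau": joint torques, N m; "tcp_pos": TCP position; "orientation": TCP orientation; "wrist_force": force on the tool from outside, world axes, zero at the start; "wrist_torque": the same for the moment, N m; "finger_gap": opening from 0.0 (shut) to 1.0 (fully open).
Only numpy, scipy, OpenCV 4.12 (cv2) and the standard library are available. Lean on these libraries where they do the work, as an engineer would, in place of code of your own. Each camera call takes 0.05 s, during which the arm holds its last target. There are 200 camera calls.

## Working session

There is one attempt and no reset: what is moved stays moved. The work goes in short steps, Python scripts to look and compute and a shell command to move; the robot and the scene stay as the last step left them, time stands still between calls to the robot, and variables do not carry over. Pictures are saved under pics/ and viewed, about 8 in all and at most 12, crops included, and the job is handed in when it is done.

```bash
mkdir -p pics
cat > h.py <<'E'
import numpy as np,cv2
from plant import state,capture,pinch_z
from scipy.spatial.transform import Rotation as Ro
def cam(name):
    s=state(); c=capture(name); K=np.array(c["intrinsics"])
    if name=="wrist":
        M=np.array(c["mount"]); T=np.eye(4); T[:3,:3]=Ro.from_euler('xyz',s["orientation"],degrees=True).as_matrix(); T[:3,3]=s["tcp_pos"]
        W=np.linalg.inv(T@M); R,t=W[:3,:3],W[:3,3]
    else: R,t=np.array(c["R"]),np.array(c["t"])
    return c["img"],K,R,t
def save(n,img): cv2.imwrite("pics/"+n,img[:,:,::-1])
def px2w(K,R,t,uv,z):
    d=R.T@np.linalg.inv(K)@np.array([uv[0],uv[1],1.]); o=-R.T@t
    return o+d*(z-o[2])/d[2]
def w2px(K,R,t,X):
    p=K@(R@np.array(X)+t); return p[:2]/p[2]
E
python3 - <<'E'
from h import *
for n in("scene","side"):
    i,K,R,t=cam(n); save(n+"0.png",i); print(n,K.tolist(),(-R.T@t).round(3),R.round(3).tolist())
    np.savez(""+n+".npz",K=K,R=R,t=t)
print(state(),pinch_z)
E
```

```text
scene [[564.6665909881543, 0.0, 321.72681391788274], [0.0, 564.6665909881543, 239.15838084977443], [0.0, 0.0, 1.0]] [1.306 0.031 0.892] [[-0.044, 0.999, 0.006], [0.739, 0.036, -0.673], [-0.672, -0.025, -0.74]]
side [[438.55782655394637, 0.0, 323.61033967663747], [0.0, 438.55782655394637, 237.49648139471566], [0.0, 0.0, 1.0]] [ 0.244 -0.566  0.583] [[0.878, -0.477, 0.022], [-0.282, -0.555, -0.783], [0.386, 0.681, -0.622]]
{'clock': 0.1, 'joints': array([ 87.33044006,  28.7495996 , -24.45298899,  88.88714025,
        12.65279366,  65.21976228, -12.0478229 ]), 'joint_vel': array([-0.02166812, -0.15421987, -0.00102449, -0.08024203, -0.0183371 ,
       -0.10501246,  0.1291611 ]), 'tau': array([-1.02604894e-02, -5.67875469e+01, -5.83829463e+00, -2.79916960e+01,
       -6.89531188e-02,  2.40613462e-02,  6.28359453e-05]), 'tcp_pos': array([ 0.19790275, -0.61845898,  0.22575532]), 'orientation': array([-1.79897074e+02, -1.37826632e-03,  1.77540433e+01]), 'wrist_force': array([ 0.29740837,  0.51539508, -0.64449881]), 'wrist_torque': array([ 0.02180034,  0.04239215, -0.06319177]), 'finger_gap': 0.9993942092296485} 0.0188
```

View pics/scene0.png

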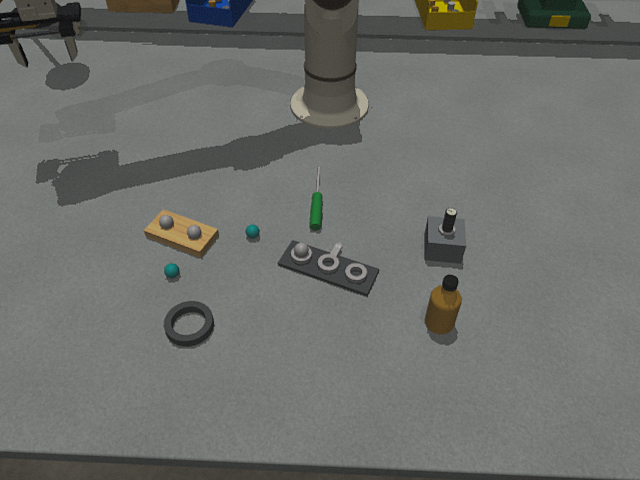

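View pics/side0.png

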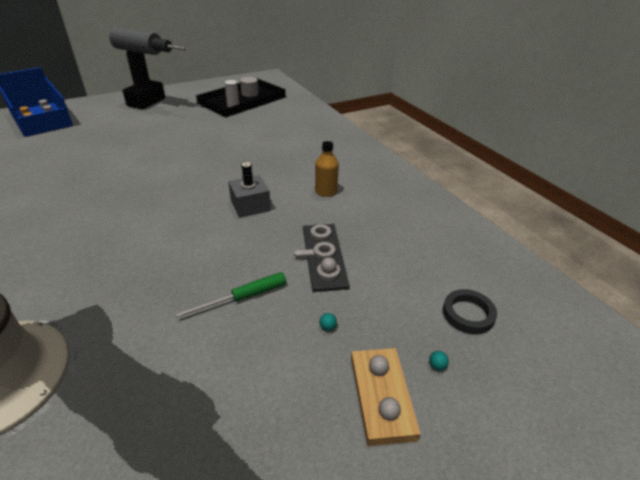

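Scene view: the grey balls in the wooden rack are at (166,221) and (194,232). The full cup is at (301,252), the tongued cup at (328,262), the free cup at (356,271) and the gauge at (449,220).
Things that could be mistaken for the rack balls: the turquoise balls at (252,231) and (172,270), and the already seated ball at (301,250). I choose the two grey ones in the rack and will check them in a close crop.

Run:
```python
from h import *
a=cv2.imread("pics/scene0.png"); b=cv2.imread("pics/side0.png")
r=lambda i,x,y,w,h,f: cv2.resize(i[y:y+h,x:x+w],None,fx=f,fy=f,interpolation=cv2.INTER_CUBIC)
top=np.hstack([r(a,140,200,100,75,4),r(a,280,225,100,75,4)])
bot=np.hstack([r(a,410,200,75,75,4)[:, :266],r(b,340,340,89,100,3)[:, :267],r(b,290,215,89,100,3)[:, :267]])
cv2.imwrite("pics/crop1.png",np.vstack([top,bot]) if top.shape[1]==bot.shape[1] else top)
c={n:np.load(n+".npz") for n in("scene","side")}
P=lambda n,uv,z: px2w(c[n]["K"],c[n]["R"],c[n]["t"],uv,z).round(4)
for nm,z,s,d in[("ball1",.029,(166,221.5),(390,408)),("ball2",.029,(194,232.5),(379.5,365.5)),("full",.031,(301.5,249),(329,265)),("mark rim",.022,(328.5,262),(324,249.5)),("free rim",.022,(356.5,271.5),(320.5,231)),("gauge top",.109,(451,211),(246.5,165))]:
    print(nm,P("scene",s,z),P("side",d,z))
```

```text
ball1 [ 0.4883 -0.3309  0.029 ] [ 0.4893 -0.33    0.029 ]
ball2 [ 0.517  -0.2654  0.029 ] [ 0.5152 -0.2664  0.029 ]
full [ 0.5534 -0.0385  0.031 ] [ 0.5555 -0.0389  0.031 ]
mark rim [0.5776 0.0173 0.022 ] [0.5741 0.0144 0.022 ]
free rim [0.5994 0.0735 0.022 ] [0.5964 0.0707 0.022 ]
gauge top [0.5082 0.2545 0.109 ] [0.5092 0.2523 0.109 ]
```

View pics/crop1.png

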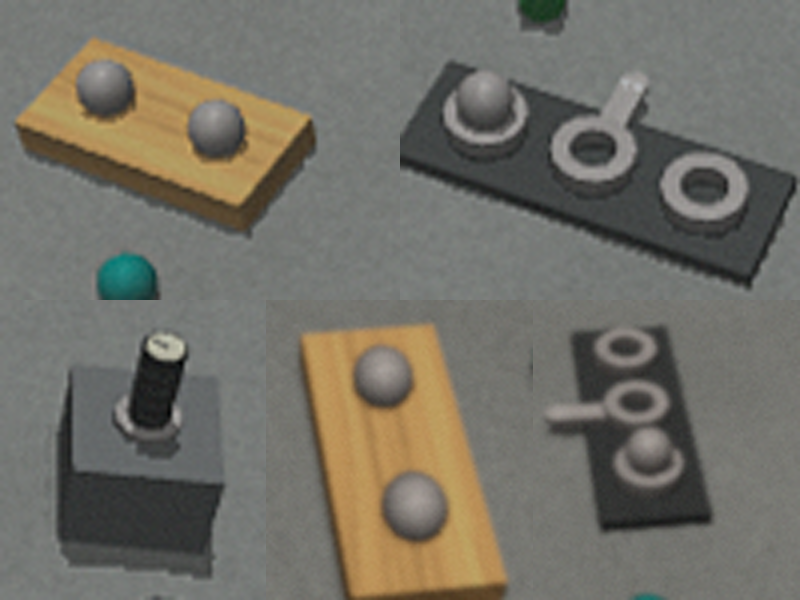

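The crop confirms the choice: two grey balls in the wooden rack, the tongue on the middle cup, and the free cup at the far +y end. The two cameras agree within about 3 mm, the ball spacing comes out at 70 mm and the cup spacing at 60 mm. Next I move above the rack.

```bash
python3 -m crank '[[0.305,0.321,-0.027,0,0,50,0.07],[0.305,0.321,-0.027,0,0,50,0.07],[0.305,0.321,-0.027,0,0,50,0.07],[0.305,0.321,-0.027,0,0,50,0.07],[0.305,0.321,-0.027,0,0,50,0.07],[0.305,0.321,-0.027,0,0,50,0.07],[0.305,0.321,-0.027,0,0,50,0.07],[0.305,0.321,-0.027,0,0,50,0.07],[0.305,0.321,-0.027,0,0,50,0.07],[0.305,0.321,-0.027,0,0,50,0.07],[0.305,0.321,-0.027,0,0,50,0.07],[0.305,0.321,-0.027,0,0,50,0.07]]'
python3 - <<'E'
from h import *
i,K,R,t=cam("wrist"); save("w1.png",i); np.savez("w1.npz",K=K,R=R,t=t)
s=state();print(s["tcp_pos"],s["orientation"],s["joints"])
for X in [(.489,-.3305,.029),(.516,-.266,.029)]: print(w2px(K,R,t,X))
E
```

```text
clock: 1.6
tcp_pos: [0.5025, -0.2992, 0.1998]
orientation: [-180.0, 0.0, 67.6]
wrist_force: [0.3, 0.1, 1.0]
finger_gap: 0.764
[ 0.50263488 -0.29894691  0.199771  ] [1.79998744e+02 1.41995603e-02 6.76576564e+01] [ 59.53333043  27.12564257 -41.18692849  99.66549721  20.13197524
  60.81290531 -10.8551916 ]
[324.5646833  252.59828332]
[325.00853814 182.10420676]
```

View pics/w1.png

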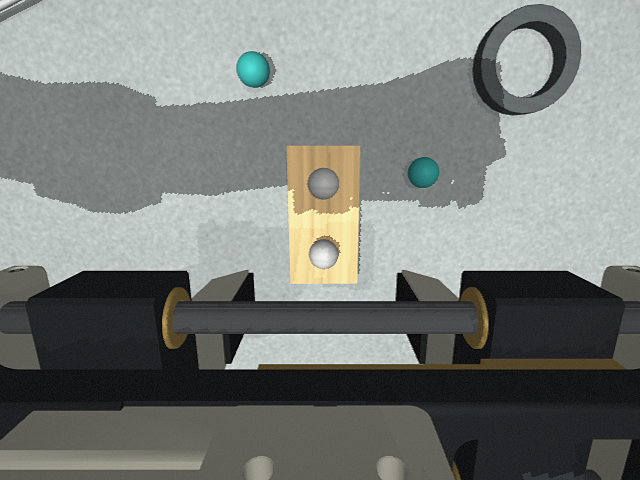

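The balls are at (323.5,254) and (323,184), within 2 px of the predictions, and the jaws are square to the rack.

Run:
```python
from h import *
c=np.load("w1.npz")
for uv in[(323.5,254),(323,184)]: print(px2w(c["K"],c["R"],c["t"],uv,.029))
```

```text
[ 0.487455   -0.33145168  0.029     ]
[ 0.51355562 -0.26692562  0.029     ]
```

```bash
python3 -m crank '[[0.012,0.0315,-0.06,0,0,0,0.06],[0.012,0.0315,-0.11,0,0,0,0.06],[0.012,0.0315,-0.15,0,0,0,0.06],[0.012,0.0315,-0.17,0,0,0,0.06],[0.012,0.0315,-0.1765,0,0,0,0.06],[0.012,0.0315,-0.1765,0,0,0,0.06],[0.012,0.0315,-0.1765,0,0,0,0.06]]'; python3 -m crank '[[0,0,0,0,0,0,0.015],[0,0,0,0,0,0,0.015],[0,0,0,0,0,0,0.015],[0,0,0,0,0,0,0.015],[0,0,0,0,0,0,0.015],[0,0,0,0,0,0,0.015],[0,0,0,0,0,0,0.015]]'
```

```text
clock: 2.52
tcp_pos: [0.5164, -0.2672, 0.0248]
orientation: [179.8, 0.0, 67.7]
wrist_force: [1.1, -0.0, 0.1]
finger_gap: 0.653
clock: 3.4
tcp_pos: [0.5146, -0.2664, 0.0231]
orientation: [-179.9, 0.0, 67.8]
wrist_force: [-4.1, 2.0, 4.9]
finger_gap: 0.309
```

```bash
python3 -m crank '[[0,0,0.005,0,0,0,0.015],[0,0,0.01,0,0,0,0.015],[0,0,0.02,0,0,0,0.015],[0,0,0.02,0,0,0,0.015]]'
python3 - <<'E'
from h import *
i,K,R,t=cam("side"); save("s1.png",cv2.resize(i[320:440,320:440],None,fx=4,fy=4,interpolation=cv2.INTER_CUBIC));
E
```

```text
clock: 3.9
tcp_pos: [0.5163, -0.267, 0.0444]
orientation: [179.9, 0.0, 67.7]
wrist_force: [0.5, -0.9, -1.7]
finger_gap: 0.309
```

View pics/s1.png

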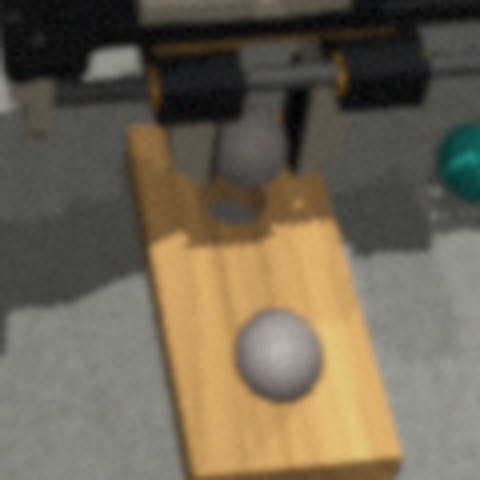

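The ball is held between the pads, and its empty hole shows at about (235,207) in the crop. I carry it over the block and look with the wrist camera.

```bash
python3 -m crank '[[0,0,0.03,0,0,0,0.015],[0,0,0.07,0,0,0,0.015],[0.005,0.02,0.11,0,0,0,0.015],[0.013,0.06,0.14,0,0,0,0.015],[0.022,0.1,0.1565,0,0,0,0.015],[0.03,0.14,0.1565,0,0,0,0.015],[0.039,0.18,0.1565,0,0,0,0.015],[0.048,0.22,0.1565,0,0,0,0.015],[0.056,0.26,0.1565,0,0,0,0.015],[0.061,0.2825,0.1565,0,0,0,0.015],[0.061,0.2825,0.1565,0,0,0,0.015],[0.061,0.2825,0.1565,0,0,0,0.015]]'
python3 - <<'E'
from h import *
i,K,R,t=cam("wrist"); save("w2.png",i); np.savez("w2.npz",K=K,R=R,t=t)
s=state();print(s["tcp_pos"],s["orientation"])
for X in [(.5545,-.0387,.031),(.576,.016,.022),(.598,.072,.022)]: print(w2px(K,R,t,X))
E
```

```text
clock: 5.45
tcp_pos: [0.5759, 0.0145, 0.1993]
orientation: [-180.0, 0.1, 67.7]
wrist_force: [-0.8, -0.7, -1.7]
finger_gap: 0.306
[0.57593051 0.01401543 0.19936192] [-1.79985020e+02  7.46530218e-02  6.76338528e+01]
[325.54447074 275.13559056]
[324.6961568  216.26092878]
[323.74680995 153.86486849]
```

View pics/w2.png

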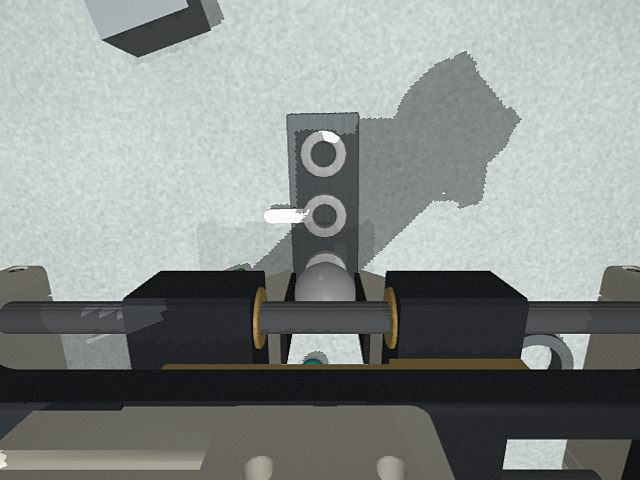

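Run:
```python
from h import *
c=np.load("w2.npz");K,R,t=c["K"],c["R"],c["t"]
g=cv2.cvtColor(cv2.imread("pics/w2.png"),cv2.COLOR_BGR2GRAY)
h=cv2.HoughCircles(cv2.medianBlur(g,3)[120:250,280:370],cv2.HOUGH_GRADIENT,1,30,param1=120,param2=14,minRadius=17,maxRadius=27)
print(h[0]+[280,120,0] if h is not None else h)
for uv in[(324,216),(323.5,154)]: print(px2w(K,R,t,uv,.022))
X=np.array(__import__('plant').state()["tcp_pos"]); print([w2px(K,R,t,X+[0,0,d]) for d in(.004,.006,.008)])
```

```text
[[323.5        152.5         22.89999962]
 [325.5        215.5         21.10000038]]
[0.57546057 0.01650575 0.022     ]
[0.59773614 0.07197371 0.022     ]
[array([325.6345466 , 292.18194506]), array([325.64017559, 293.88089854]), array([325.64593875, 295.6203459 ])]
```

```bash
python3 -m crank '[[0.022,0.056,-0.02,0,0,0,0.015],[0.022,0.056,-0.05,0,0,0,0.015],[0.022,0.056,-0.09,0,0,0,0.015],[0.022,0.056,-0.12,0,0,0,0.015],[0.022,0.056,-0.145,0,0,0,0.015],[0.022,0.056,-0.16,0,0,0,0.015],[0.022,0.056,-0.168,0,0,0,0.015],[0.022,0.056,-0.171,0,0,0,0.015],[0.022,0.056,-0.173,0,0,0,0.015],[0.022,0.056,-0.1735,0,0,0,0.015],[0.022,0.056,-0.1735,0,0,0,0.015],[0.022,0.056,-0.1735,0,0,0,0.015]]'; python3 -m crank '[[0,0,-0.0005,0,0,0,0.015],[0,0,-0.001,0,0,0,0.015],[0,0,-0.001,0,0,0,0.015]]'
```

```text
clock: 7.0
tcp_pos: [0.5984, 0.072, 0.0265]
orientation: [180.0, -0.0, 67.8]
wrist_force: [0.3, 0.4, -1.5]
finger_gap: 0.307
clock: 7.38
tcp_pos: [0.5984, 0.0722, 0.0257]
orientation: [180.0, -0.0, 67.8]
wrist_force: [-0.5, 0.1, 4.0]
finger_gap: 0.308
```

Contact shows as the force goes from −1.5 to +4 N at the expected seat height. I release slowly and rise.

```bash
python3 -m crank '[[0,0,0,0,0,0,0.03],[0,0,0,0,0,0,0.034],[0,0,0,0,0,0,0.04],[0,0,0,0,0,0,0.05],[0,0,0,0,0,0,0.06],[0,0,0,0,0,0,0.06],[0,0,0.02,0,0,0,0.06],[0,0,0.05,0,0,0,0.06],[0,0,0.09,0,0,0,0.06],[-0.01,-0.04,0.12,0,0,0,0.06],[-0.022,-0.08,0.12,0,0,0,0.06],[-0.03,-0.12,0.12,0,0,0,0.06]]'
python3 - <<'E'
from h import *
i,K,R,t=cam("wrist"); save("w3.png",cv2.resize(i,(480,360))); s=state(); print(s["tcp_pos"]); np.savez("w3.npz",K=K,R=R,t=t)
print([w2px(K,R,t,X)*.75 for X in[(.598,.072,.031),(.5755,.0163,.022)]])
E
```

```text
clock: 8.88
tcp_pos: [0.5684, -0.0491, 0.1474]
orientation: [179.8, 0.0, 67.8]
wrist_force: [1.5, -0.6, -0.0]
finger_gap: 0.655
[ 0.56702059 -0.05695667  0.14633757]
[array([224.75782971,  51.42820989]), array([226.57947463, 114.78202353])]
```

View pics/w3.png

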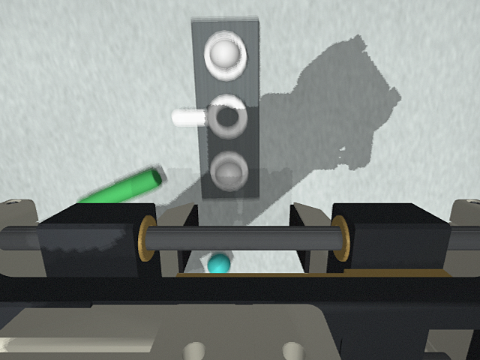

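The ball sits at (225,54), concentric in the free cup. Next is the second ball.

```bash
python3 -m crank '[[-0.016,-0.055,0,0,0,0,0.06],[-0.032,-0.11,0,0,0,0,0.06],[-0.048,-0.165,0,0,0,0,0.06],[-0.064,-0.22,0,0,0,0,0.06],[-0.08,-0.275,0,0,0,0,0.06],[-0.08,-0.283,-0.02,0,0,0,0.06],[-0.08,-0.283,-0.06,0,0,0,0.06],[-0.08,-0.283,-0.1,0,0,0,0.06],[-0.08,-0.283,-0.115,0,0,0,0.06],[-0.08,-0.283,-0.122,0,0,0,0.06],[-0.08,-0.283,-0.122,0,0,0,0.06],[-0.08,-0.283,-0.122,0,0,0,0.06]]';python3 -m crank '[[0,0,0,0,0,0,0.015],[0,0,0,0,0,0,0.015],[0,0,0,0,0,0,0.015],[0,0,0,0,0,0,0.015],[0,0,0,0,0,0,0.015],[0,0,0,0,0,0,0.015],[0,0,0.005,0,0,0,0.015],[0,0,0.01,0,0,0,0.015],[0,0,0.03,0,0,0,0.015],[0,0,0.07,0,0,0,0.015],[0,0,0.11,0,0,0,0.015],[0,0,0.11,0,0,0,0.015]]'
```

```text
clock: 10.42
tcp_pos: [0.4893, -0.3315, 0.0246]
orientation: [179.9, 0.0, 67.8]
wrist_force: [-0.3, -0.4, -0.0]
finger_gap: 0.657
clock: 11.92
tcp_pos: [0.4911, -0.3323, 0.1381]
orientation: [179.6, 0.1, 67.8]
wrist_force: [0.4, 0.5, -0.8]
finger_gap: 0.314
```

```bash
python3 -m crank '[[0.01,0.04,0.01,0,0,0,0.015],[0.021,0.085,0.02,0,0,0,0.015],[0.033,0.13,0.02,0,0,0,0.015],[0.044,0.175,0.02,0,0,0,0.015],[0.056,0.22,0.02,0,0,0,0.015],[0.067,0.265,0.02,0,0,0,0.015],[0.077,0.305,0.01,0,0,0,0.015],[0.084,0.333,0,0,0,0,0.015],[0.0877,0.3473,-0.02,0,0,0,0.015],[0.0877,0.3473,-0.04,0,0,0,0.015],[0.0877,0.3473,-0.06,0,0,0,0.015],[0.0877,0.3473,-0.06,0,0,0,0.015]]';python3 -m crank '[[0,0,-0.02,0,0,0,0.015],[0,0,-0.035,0,0,0,0.015],[0,0,-0.042,0,0,0,0.015],[0,0,-0.045,0,0,0,0.015],[0,0,-0.0465,0,0,0,0.015],[0,0,-0.047,0,0,0,0.015],[0,0,-0.047,0,0,0,0.015],[0,0,-0.047,0,0,0,0.015]]';python3 -m crank '[[0,0,-0.0005,0,0,0,0.015],[0,0,-0.001,0,0,0,0.015],[0,0,-0.001,0,0,0,0.015]]'
```

```text
clock: 13.42
tcp_pos: [0.574, 0.0146, 0.071]
orientation: [-179.8, 0.1, 67.7]
wrist_force: [0.5, 0.0, -0.6]
finger_gap: 0.307
clock: 14.42
tcp_pos: [0.5761, 0.0162, 0.0265]
orientation: [180.0, -0.0, 67.8]
wrist_force: [0.2, 1.2, -2.1]
finger_gap: 0.305
clock: 14.8
tcp_pos: [0.5762, 0.0165, 0.0254]
orientation: [180.0, -0.0, 67.8]
wrist_force: [-0.6, -0.1, 0.4]
finger_gap: 0.309
```

```bash
python3 -m crank '[[0,0,-0.0005,0,0,0,0.015],[0,0,-0.0005,0,0,0,0.015]]'; python3 -m crank '[[0,0,0,0,0,0,0.03],[0,0,0,0,0,0,0.034],[0,0,0,0,0,0,0.04],[0,0,0,0,0,0,0.05],[0,0,0,0,0,0,0.06],[0,0,0,0,0,0,0.06],[0,0,0.02,0,0,0,0.06],[0,0,0.05,0,0,0,0.06],[0,0,0.1,0,0,0,0.06],[0,0,0.15,0,0,0,0.06],[0,0,0.175,0,0,0,0.06],[0,0,0.175,0,0,0,0.06]]'; python3 -m crank '[[0,0,0,0,0,0,0.06],[0,0,0,0,0,0,0.06]]'
python3 - <<'E'
from h import *
i,K,R,t=cam("wrist"); save("w4.png",i[60:360]); s=state(); print(s["tcp_pos"]); np.savez("w4.npz",K=K,R=R,t=t)
print([w2px(K,R,t,X) for X in[(.598,.072,.031),(.5755,.0163,.031),(.5545,-.0387,.031),(.508,.253,.109),(.508,.253,.061)]])
E
```

```text
clock: 15.05
tcp_pos: [0.5763, 0.0165, 0.0251]
orientation: [180.0, -0.0, 67.8]
wrist_force: [-0.6, 0.7, 4.0]
finger_gap: 0.308
clock: 16.55
tcp_pos: [0.5777, 0.0167, 0.2033]
orientation: [179.7, -0.1, 67.8]
wrist_force: [-0.5, 0.3, -1.3]
finger_gap: 0.654
clock: 16.8
tcp_pos: [0.5749, 0.0161, 0.1985]
orientation: [-179.9, 0.0, 67.8]
wrist_force: [-0.5, 0.2, 0.4]
finger_gap: 0.654
[0.57500159 0.01616575 0.19848416]
[array([325.7822735 , 155.35770613]), array([325.99664595, 219.33085234]), array([327.30642876, 276.54347368]), array([ 74.70815916, -69.23518442]), array([120.60315245, -29.51854321])]
```

View pics/w4.png

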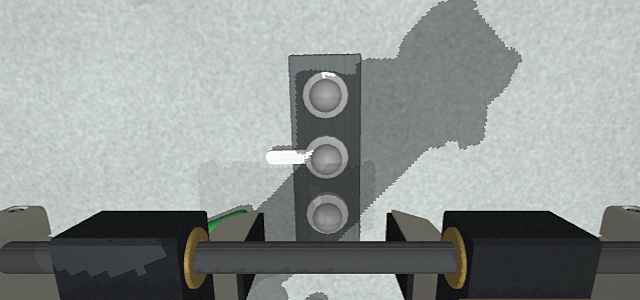

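All three cups now hold balls, at rows 155, 218 and 275 of the full image, each within 2 px of its expected seat. Next I move above the gauge.

```bash
python3 -m crank '[[-0.015,0.055,0.02,0,0,0,0.06],[-0.03,0.11,0.02,0,0,0,0.06],[-0.045,0.165,0.02,0,0,0,0.06],[-0.06,0.21,0.02,0,0,0,0.06],[-0.068,0.237,0.02,0,0,0,0.06],[-0.068,0.237,0.02,0,0,0,0.06],[-0.068,0.237,0.02,0,0,0,0.06],[-0.068,0.237,0.02,0,0,0,0.06]]'
python3 - <<'E'
from h import *
i,K,R,t=cam("wrist"); save("w5.png",i[100:400,100:500]); s=state(); print(s["tcp_pos"],s["joints"]); np.savez("w5.npz",K=K,R=R,t=t)
print([w2px(K,R,t,X)-100 for X in[(.508,.253,.109),(.508,.253,.061)]])
E
```

```text
clock: 17.85
tcp_pos: [0.5086, 0.2514, 0.2192]
orientation: [-180.0, 0.1, 67.6]
wrist_force: [-0.5, 0.4, -0.1]
finger_gap: 0.653
[0.50852242 0.25160069 0.2193365 ] [  8.94626675  26.29530941 -49.30645548 100.83571792  22.13387189
  63.15986474 -70.0635333 ]
[array([223.79805856, 132.6171454 ]), array([223.98686349, 120.44410616])]
```

View pics/w5.png

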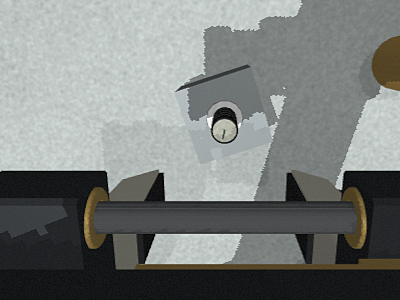

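The gauge top is at crop (224.5,131.5), under 1.5 px from the prediction, so I descend and grip.

```bash
python3 - <<'E'
from h import *
c=np.load("w5.npz");print(px2w(c["K"],c["R"],c["t"],(324.5,231.5),.109))
c=np.load("w4.npz");print(px2w(c["K"],c["R"],c["t"],(326,218),.031))
E
python3 -m crank '[[0.0005,0.0005,-0.04,0,0,0,0.06],[0.0005,0.0005,-0.08,0,0,0,0.06],[0.0005,0.0005,-0.12,0,0,0,0.06],[0.0005,0.0005,-0.145,0,0,0,0.06],[0.0005,0.0005,-0.152,0,0,0,0.06],[0.0005,0.0005,-0.152,0,0,0,0.06],[0.0005,0.0005,-0.152,0,0,0,0.06]]'; python3 -m crank '[[0,0,0,0,0,0,0.01],[0,0,0,0,0,0,0.01],[0,0,0,0,0,0,0.01],[0,0,0,0,0,0,0.01],[0,0,0,0,0,0,0.01],[0,0,0,0,0,0,0.01],[0,0,0,0,0,0,0.01],[0,0,0,0,0,0,0.01]]'
```

```text
[0.50887408 0.25363932 0.109     ]
[0.57599716 0.01751061 0.031     ]
clock: 18.77
tcp_pos: [0.5094, 0.2541, 0.069]
orientation: [179.9, -0.1, 67.7]
wrist_force: [0.3, 0.2, 0.7]
finger_gap: 0.654
clock: 19.77
tcp_pos: [0.5086, 0.2537, 0.0678]
orientation: [180.0, -0.0, 67.7]
wrist_force: [0.5, -0.1, 0.8]
finger_gap: 0.232
```

```bash
python3 -m crank '[[0,0,0.01,0,0,0,0.01],[0,0,0.03,0,0,0,0.01],[0,0,0.06,0,0,0,0.01],[0,0,0.09,0,0,0,0.01],[0,0,0.09,0,0,0,0.01],[0.01,-0.035,0.09,0,0,0,0.01],[0.02,-0.075,0.09,0,0,0,0.01],[0.032,-0.115,0.09,0,0,0,0.01],[0.044,-0.155,0.09,0,0,0,0.01],[0.055,-0.195,0.09,0,0,0,0.01],[0.064,-0.225,0.09,0,0,0,0.01],[0.0676,-0.2373,0.09,0,0,0,0.01]]'; python3 -m crank '[[0,0,-0.02,0,0,0,0.01],[0,0,-0.04,0,0,0,0.01],[0,0,-0.05,0,0,0,0.01],[0,0,-0.05,0,0,0,0.01],[0,0,-0.05,0,0,0,0.01],[0,0,-0.05,0,0,0,0.01]]'
python3 - <<'E'
from h import *
a,K,R,t=cam("scene"); b,K2,R2,t2=cam("side"); s=state(); print(s["tcp_pos"],s["orientation"],s["wrist_force"])
u=np.round(w2px(K,R,t,(.576,.0165,.055))).astype(int); v=np.round(w2px(K2,R2,t2,(.576,.0165,.055))).astype(int); print(u,v)
f=lambda i,p: cv2.resize(i[p[1]-40:p[1]+40,p[0]-33:p[0]+33],None,fx=6,fy=6,interpolation=cv2.INTER_CUBIC)
save("g1.png",np.hstack([f(a,u),f(b,v)]))
E
```

```text
clock: 21.28
tcp_pos: [0.5758, 0.0139, 0.1569]
orientation: [-179.9, 0.1, 67.6]
wrist_force: [0.1, 0.0, -1.5]
finger_gap: 0.231
clock: 22.02
tcp_pos: [0.5766, 0.0167, 0.1084]
orientation: [179.9, -0.0, 67.8]
wrist_force: [0.5, 0.9, -1.7]
finger_gap: 0.231
[0.57647011 0.01644504 0.10832214] [ 1.79934673e+02 -1.88457884e-02  6.77460970e+01] [ 0.02989842  0.59996817 -2.5925014 ]
[328 251] [325 236]
```

View pics/g1.png

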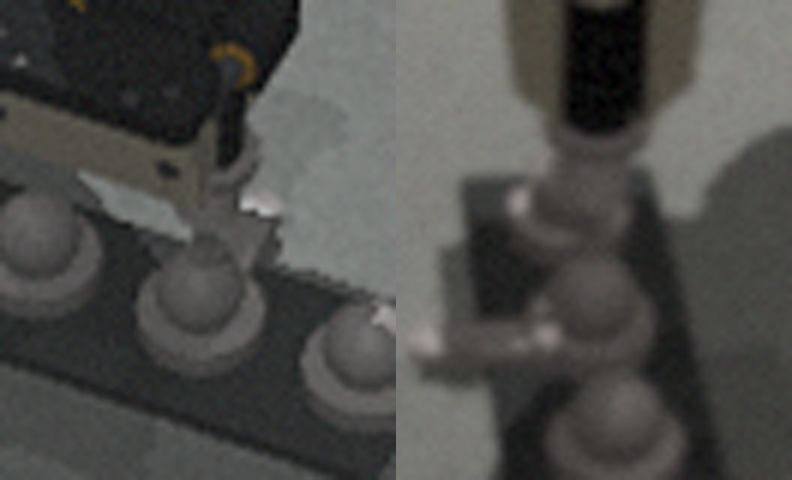

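The scene view hints that the plunger at x≈211 sits right of the ball centre at x≈202, about 1.5 real pixels. The side view looks centred at x≈598. I'll overlay projected outlines to judge it properly.

Run:
```python
from h import *
S=state()["tcp_pos"]; gx,gy=S[0],S[1]; o=S[2]-.013
a=np.linspace(0,2*np.pi,60)
ims=[]
for n in("scene","side"):
    acc=0
    for k in range(4): i,K,R,t=cam(n); acc=acc+i.astype(float)
    i=(acc/4).astype(np.uint8)
    c=np.round(w2px(K,R,t,(.576,.0165,.05))).astype(int); x0,y0=c-[20,27]; f=10
    im=cv2.resize(i[y0:y0+50,x0:x0+40],None,fx=f,fy=f,interpolation=cv2.INTER_CUBIC)
    im=cv2.convertScaleAbs(im,alpha=1.7)
    def ring(x,y,z,r,col):
        p=np.array([(w2px(K,R,t,(x+r*np.cos(q),y+r*np.sin(q),z))-[x0,y0]+.5)*f for q in a]); cv2.polylines(im,[p.astype(int)],True,col,1)
    bx,by=.5757,.0165
    ring(bx,by,.022,.022,(255,255,0)); 
    p=w2px(K,R,t,(bx,by,.031)); d=(R@np.array([bx,by,.031])+t)[2]; cv2.circle(im,tuple(((p-[x0,y0]+.5)*f).astype(int)),int(K[0,0]*.015/d*f),(255,255,0),1)
    for z,r in((-.046,.0065),(-.024,.011),(0,.017),(.006,.017)): ring(gx,gy,o+z,r,(255,0,0))
    ims.append(im)
save("g2.png",np.hstack(ims)); print(gx,gy,o)
```

```text
0.5764701144888071 0.016445037044305222 0.09532214414383962
```

View pics/g2.png

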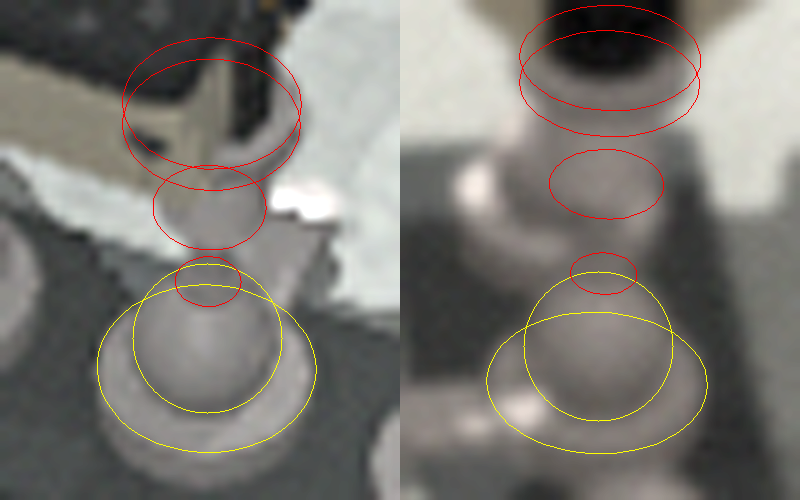

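The overlays agree with the picture to about 1 mm, with the gauge perhaps 0.5–1 mm too far to +y in the scene view. I shift −0.5 mm in y and press step by step, watching the force.

```bash
cat > f.py <<'E'
from h import *
F=[]
for k in range(8): capture("side"); F.append(state()["wrist_force"])
print("F",np.mean(F,0).round(2),np.std(F,0).round(2),np.round(state()["tcp_pos"],4))
E
python3 -m crank '[[-0.0002,-0.0005,0,0,0,0,0.01],[-0.0002,-0.0005,0,0,0,0,0.01],[-0.0002,-0.0005,0,0,0,0,0.01]]'>/dev/null; python3 f.py
python3 -m crank '[[0,0,-0.002,0,0,0,0.01],[0,0,-0.004,0,0,0,0.01],[0,0,-0.006,0,0,0,0.01],[0,0,-0.006,0,0,0,0.01],[0,0,-0.006,0,0,0,0.01]]'>/dev/null; python3 f.py
python3 -m crank '[[0,0,-0.0015,0,0,0,0.01],[0,0,-0.003,0,0,0,0.01],[0,0,-0.003,0,0,0,0.01],[0,0,-0.003,0,0,0,0.01]]'>/dev/null; python3 f.py
```

```text
F [ 0.21  0.08 -1.97] [0.31 0.32 0.44] [0.5758 0.016  0.1077]
F [-0.29  0.02  0.97] [0.31 0.57 0.6 ] [0.5759 0.016  0.1018]
F [-0.11 -0.12  2.55] [0.58 0.36 0.31] [0.5759 0.016  0.0988]
```

The force rise is 2.9 N at 0.1018 and 4.5 N at 0.0988, which matches the spring law at half way (6.0 mm). One last look follows.

Run:
```python
from h import *
a,*_=cam("scene"); b,*_=cam("side"); s=state(); print(s["clock"],s["tcp_pos"],s["orientation"],s["finger_gap"])
f=lambda i,x,y,w,h,k: cv2.convertScaleAbs(cv2.resize(i[y:y+h,x:x+w],None,fx=k,fy=k,interpolation=cv2.INTER_CUBIC),alpha=1.5)
save("g3.png",np.hstack([f(a,280,190,100,120,4),f(b,275,190,100,120,4)]))
```

```text
25.325 [0.57590043 0.0159844  0.09878612] [ 1.79989202e+02 -8.29796105e-03  6.77526509e+01] 0.23527123532379696
```

View pics/g3.png

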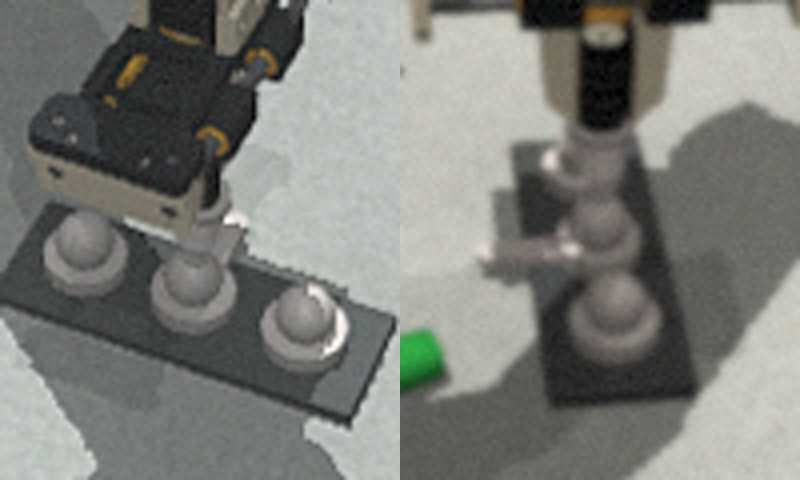

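```bash
python3 -c "from plant import hand_in;print(hand_in())"
```

```text
the job is handed in; nothing more can be done
None
```

Both rack balls are in the empty cups, one in the free cup and one in the tongued cup. The gauge is held upright on the tongued-cup ball with the plunger about half way in, and I handed the job in at about 25 s.

**Last checks**
- **Balls:** the wrist picture after the second placing showed all three balls within 2 px of their expected seats. The last picture still shows all three in their cups.
- **Press:** the vertical force rose by 4.5 N from free hang, about 6 mm on the given spring law. The height sum gives about the same, and the sideways force was near zero (0.1 N).
- **Centring:** projected outlines and the visible collar edge agreed to about 1 mm, after a 0.5 mm correction in y. In the scene picture the barrel looks a few pixels to the right of the ball. I put that down to the tongue blending in behind it and the finger hiding its left edge, but I did not confirm the tip's centring directly.
- **Bystanders:** nothing was touched as far as I know. I did not take a final full view of the oil bottle, bearing ring and screwdriver.

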